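# Punch ready over the blank

### The arm

A 6-joint arm with a two-finger parallel gripper is mounted at the origin on the work surface. World frame = base frame: x ahead of the robot, y to its left, z up, the work surface at z = 0. Lengths are in m, angles in degrees, forces in N, time in s.
With the tool pointing down it reaches from about 0.4 to 0.825 m from the base axis. Payload 7 kg.
Tool frame: the origin (TCP) lies at the very end of the fingers, on their centre line; the grasp point (between the pads) lies bot.pinch_z behind it (bot.pinch_z is the distance from the TCP to the grasp point, in m); z points along the fingers, y is the direction in which the jaws open and shut (so a half turn about z gives the same grasp; the last joint's range is limited). The gripper opens to 88 mm and grips with 3 to 60 N. Pads are 19 mm wide; open, the fingers measure 130 mm over their backs; the gripper's body (78 mm by 193 mm) begins 47 mm behind the grasp point.
Start: joints at [16.507, 20.546, 0.682, 0, -70.136, -16.507], TCP at [0.675, -0, 0.227] pointing down, gripper open.
Joint ranges: [-176.03, 176.03], [-82.01, 121.73], [-58.28, 71.71], [-173.87, 95.51], [-174.79, -0.11], [-173.66, 173.66]. Speed limits (degrees/s): [136.94, 136.94, 172.46, 180, 180, 180].

### API

Orientations are given as a 3x3 rotation matrix whose columns are the frame's x, y, z axes.
In Python, from bench import bot gives the robot as it stands.
- The arm moves only by the tool play_rows, never from a script. Its argument "rows" is a list of rows, each an object of numbers: "x", "y", "z": the shift along the world's x, y, z in mm; "rx", "ry", "rz": the turn, a rotation vector about the world's x, y, z in degrees. A call has 1 to 12 rows; each row shifts and turns the commanded pose from where the row before left it; what a row does not reach is not made up. A row lasts 1/8 s, in which the tool goes at most 62.5 mm and 10.7 degrees, less where a joint would pass 70% of its speed; a pose out of reach is approached as far as the arm can. A call with a gripper value outside its range is refused whole. "grip" is the finger opening in mm, from 0 to 87.6, set as the call begins (left out, the last holds). The fingers move at their own pace and stop on an object; "force" is the grip in N (left out, the last holds). Time passes only in rows, so rows that do not move let the fingers close. It gives the time, the measured TCP pose, the force and the opening at its end, in the units of the state.
- bot.sense(): the state, without advancing time (a new reading comes with each control period).
- bot.grab_frame(name): name is "scene" or "side" or "wrist"; returns a dict with "color" (384x512x3 uint8, red, green, blue), "depth" (384x512 float32, m along the optical axis (not along the pixel's ray), 0 where there is no reading), "mtx" (3x3 intrinsics, pixels), "distortion" ([k1, k2, p1, p2, k3] as OpenCV has them; the pictures are not rectified), "rvec" (rotation vector, rad) and "tvec" (3), from world to camera coordinates, as OpenCV has them; the wrist camera has in their place "hand_eye" (4x4, takes a point from camera to tool coordinates, whose origin is the TCP and whose axes are the flange's). Camera axes: x right, y down, z forward; pixel columns grow to the right and rows downward; lengths in m; the calibration is good to about 2 mm. A picture is of the moment at which its call begins: read the wrist's pose just before it.
- bot.close_job(): hands the job in, once; it reports no verdict.
The state is a dict: "clock": time; "joint_pos": joint angles; "joint_velocities": joint speeds; "joint_efforts": joint torques, N m; "tcp_pos": TCP position; "ee_rot": TCP orientation; "ft_force": force on the tool from outside, world axes, zero at the start; "moment": the same for the moment, N m; "opening": finger opening in m.
Only numpy, scipy, OpenCV 4.12 (cv2) and the standard library are available. Lean on these libraries where they do the work, as an engineer would, in place of code of your own. Each camera call takes 0.05 s, during which the arm holds its last target. There are 200 camera calls.

### The job

One of the two brass discs lies on the steel doming block: if it is the large disc take the thick punch, if it is the small disc take the thin punch. Draw that punch out of the sloping rack, turn it upright with its ball end down and finish while still holding it so, still, the ball end some 25 mm above the middle of the disc on the block and touching nothing. Do not touch or shift that disc, and leave the other punch, the other disc and everything else on the bench where they are.

Things in the scene. Friction and masses are not known exactly. Their poses are not given: they have to be found in the camera images.
- punch_thick: Doming punch: round steel bar, 18 mm diameter, 160 mm long, about 290 g. Stands ball end down in an outer bore of the rack, leaning 40 to 45 degrees; some 75 mm is clear beyond the rack's lower wall. Origin: the lowest point of the rounded ball end, on the axis; z runs along the bar to the flat struck end; x, y arbitrary. Slides freely.
- punch_thin: Doming punch: round steel bar, 12 mm diameter, 160 mm long, about 130 g; 5 mm play to either side in its bore. Stands ball end down in an outer bore of the rack, leaning 40 to 45 degrees; some 75 mm is clear beyond the rack's lower wall. Origin: the lowest point of the rounded ball end, on the axis; z runs along the bar to the flat struck end; x, y arbitrary. Slides freely.
- rack: Fixed sloping wooden rack, 180 mm wide (y), its base x -95 to +40 mm, 95 high. Origin: underside, below the middle bore; z up. Three square 22 mm bores, 60 mm apart along y, open upwards and to +x (away from the robot), leaning 40 degrees from vertical; the middle one is empty, the punches are in the outer two, either way round.
- rack_foot (a point): Foot of the rack's middle bore, on its lower wall (under the bar). From here the lower wall runs 85 mm up the slope, the roof and sides of the bores only 45 mm: a punch pulled 50 mm along its axis is free to be lifted. Axes as the rack's.
- block: Fixed steel doming block, 100 x 100 x 20 mm; origin at the centre of its underside, top at z = 20 mm. One of the brass discs lies on it, near its middle.
- pad: Fixed dark wooden pad, 80 x 80 x 20 mm; origin at the centre of its underside. The brass disc that is not in use lies on it. Farther to the robot's right, beyond y = -0.57 m, stands a rolling mill 280 mm high; far to the left, beyond y = 0.54 m, a bench vise 180 mm high.
- blank_large: Loose flat brass disc, 40 mm in diameter, 3 mm thick, origin at the centre of its underside (20 mm above the bench), z up. On the doming block or on the wooden pad.
- blank_small: Loose flat brass disc, 22 mm in diameter, 3 mm thick, origin at the centre of its underside (20 mm above the bench), z up. On the doming block or on the wooden pad.
- hammer: Bystander: hammer, 270 mm long, lying across the far side of the bench, beyond the doming block. Origin under its middle, x along the handle.
- strip: Bystander: loose brass strip, 120 x 14 x 3 mm, lying flat between the rack and the doming block; origin at the centre of its underside.
- stampbox: Bystander: blue box of letter stamps, 60 x 100 x 55 mm, beyond the rack, as the robot sees it; origin at the centre of its underside.
Things that resemble listed ones, but are neither listed nor needed, are in the scene too. Of the things shaped like the rack, the wooden one is meant.

How it is judged:
By the outcome, as a careful person would: the job done as asked, in the order asked, and still so for the second after the job is handed in, while the arm keeps its last pose, push and grip.
It also fails if it takes over 38 s, if anything falls off the work surface, if the arm or the gripper's body presses on something with over 40 N, if the wrist force passes 120 N, or if a joint passes its speed limit or range.

## Working session

There is one attempt and no reset: what is moved stays moved. The work goes in short steps, Python scripts to look and compute and a tool call to move; the robot and the scene stay as the last step left them, time stands still between calls to the robot, and variables do not carry over. Pictures are saved under pics/ and viewed, about 8 in all and at most 12, crops included, and the job is handed in when it is done.

Besides the shell and the picture viewer there is one more tool, called after "Request:" as name(argument=value, ...), one argument or row to a line, values as JSON. play_rows: Moves the arm, as the interface text tells. Its arguments: {"type":"object","properties":{"rows":{"type":"array"},"grip":{"type":"number"},"force":{"type":"number"}},"required":["rows"]}

```bash
ls; mkdir -p pics; cat > h.py <<'E'
import numpy as np, cv2
from bench import bot
def grab(n):
    s=bot.sense(); f=bot.grab_frame(n)
    if 'rvec' in f:
        R=cv2.Rodrigues(np.array(f['rvec'],float))[0]; t=np.array(f['tvec'],float).ravel()
        f['Rw']=R.T; f['tw']=-R.T@t
    else:
        H=np.array(f['hand_eye']); T=np.eye(4); T[:3,:3]=s['ee_rot']; T[:3,3]=s['tcp_pos']; M=T@H
        f['Rw']=M[:3,:3]; f['tw']=M[:3,3]
    return f
def ray(f,uv):
    p=cv2.undistortPoints(np.array(uv,float).reshape(-1,1,2),np.array(f['mtx'],float),np.array(f['distortion'],float)).reshape(-1,2)
    return np.c_[p,np.ones(len(p))]
def world(f,uv,d): # depth
    return (ray(f,uv)*np.array(d).reshape(-1,1))@f['Rw'].T+f['tw']
def onz(f,uv,z):
    r=ray(f,uv)@f['Rw'].T
    return f['tw']+r*((z-f['tw'][2])/r[:,2:3])
def cloud(f):
    v,u=np.nonzero(f['depth']>0); uv=np.c_[u,v]
    return uv,world(f,uv,f['depth'][v,u])
def proj(f,P):
    R=f['Rw'].T; return cv2.projectPoints(np.array(P,float).reshape(-1,1,3),cv2.Rodrigues(R)[0],-R@f['tw'],np.array(f['mtx'],float),np.array(f['distortion'],float))[0].reshape(-1,2)
def save(f,name,box=None,k=1):
    im=f['color'][:,:,::-1]
    if box: im=im[box[1]:box[3],box[0]:box[2]]
    cv2.imwrite('pics/'+name,cv2.resize(im,None,fx=k,fy=k,interpolation=cv2.INTER_CUBIC))
E
python3 - <<'E'
from h import *
import pickle
for n in ('scene','side','wrist'):
    f=grab(n); pickle.dump(f,open(n+'.pkl','wb')); print(n,f['tw'],f['Rw'][:,2],f['mtx'][0][0])
    save(f,n+'0.png',k=1.5)
print(bot.pinch_z,bot.sense())
E
```

```text
pics
scene [1.30860402 0.51297014 1.13737222] [-0.5060629  -0.38201178 -0.77328349] 485.7988663681244
side [0.06378928 0.99017879 0.82666861] [ 0.38362458 -0.73550843 -0.55844385] 490.78786087706584
wrist [ 0.67477466 -0.07465397  0.38453189] [-3.79434847e-04  2.75853678e-01 -9.61199565e-01] 266.3454949261348
0.0188 {'clock': 0.15, 'joint_pos': array([ 1.65028638e+01,  2.05831291e+01,  6.47262343e-01, -1.22988025e-02,
       -7.01365734e+01, -1.65067762e+01]), 'joint_velocities': array([ 0.08655409, -0.15446542,  0.05454677,  0.01419349,  0.03269576,
       -0.07298879]), 'joint_efforts': array([ 1.39394037e-04, -5.83274567e+01,  2.93289685e+01,  7.00122759e+00,
        8.75052094e-03, -9.76538854e-05]), 'tcp_pos': array([ 6.74644708e-01, -8.54121933e-05,  2.25843515e-01]), 'ee_rot': array([[-1.41240906e-04, -9.99999184e-01, -1.26957691e-03],
       [-9.99999976e-01,  1.41451231e-04, -1.65577270e-04],
       [ 1.65756718e-04,  1.26955350e-03, -9.99999180e-01]]), 'ft_force': array([ 0.22860058,  0.28090424, -0.75246797]), 'moment': array([ 0.03752357,  0.00574362, -0.01527365]), 'opening': 0.08755093159333546}
```

View pics/scene0.png

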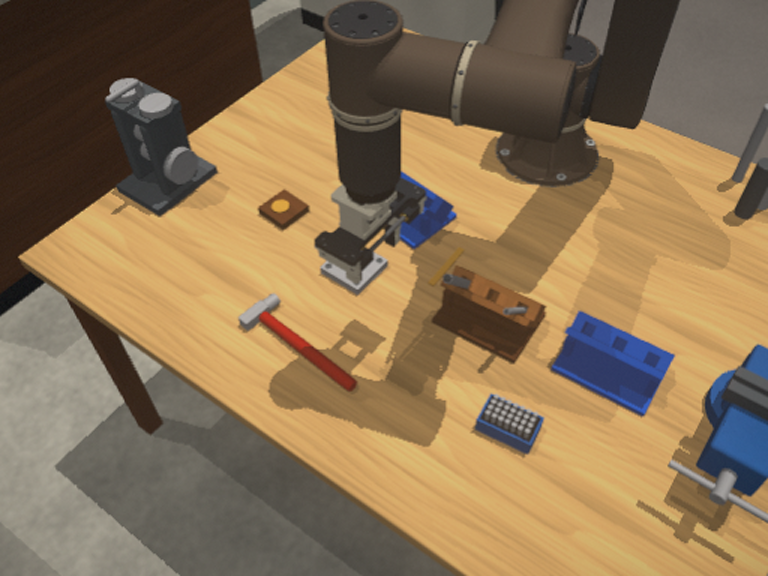

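View pics/side0.png

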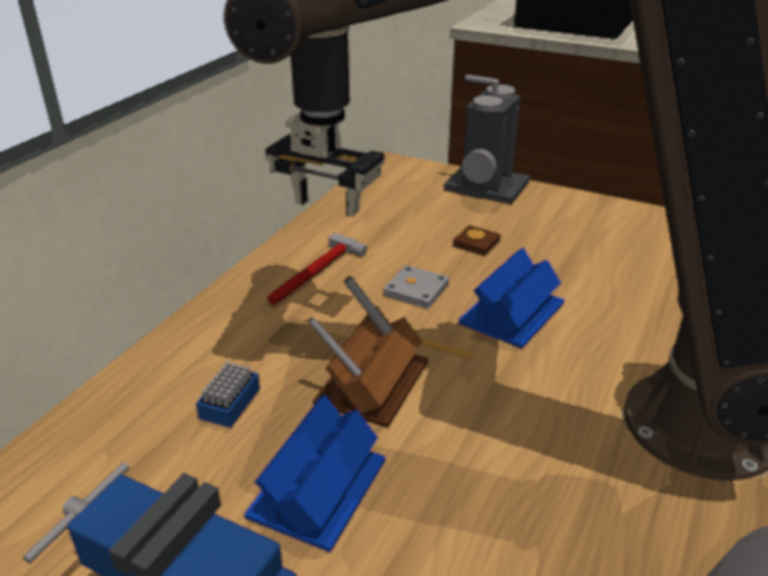

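Candidates for the punch in the side picture (768-px scale): the near bar in the wooden rack runs (310,320)-(358,372) and the far bar (350,282)-(388,330). The blue racks at (320,480) and (515,300) are decoys. The block at (415,285) holds a small-looking disc at (411,281), and the pad at (477,238) holds a larger one. Next I'll check this in a close crop.

```bash
python3 - <<'E'
from h import *
import pickle
s=pickle.load(open('side.pkl','rb')); c=pickle.load(open('scene.pkl','rb'))
a=s['color'][170:285,195:325,::-1]; b=c['color'][150:245,285:385,::-1]
A=cv2.resize(a,(520,460),interpolation=cv2.INTER_CUBIC)
d=s['color'][140:210,245:345,::-1]
B=cv2.resize(b,(280,266),interpolation=cv2.INTER_CUBIC);D=cv2.resize(d,(280,196),interpolation=cv2.INTER_CUBIC)
o=np.zeros((462,800,3),np.uint8);o[:460,:520]=A;o[:266,520:]=B;o[266:,520:]=D
cv2.imwrite('pics/m.png',o)
# disc centres and sizes: brass mask
for n,f in(('side',s),('scene',c)):
    uv,P=cloud(f)
    rgb=f['color'][uv[:,1],uv[:,0]].astype(int)
    hsv=cv2.cvtColor(f['color'],cv2.COLOR_RGB2HSV)[uv[:,1],uv[:,0]].astype(int)
    # block: gray low-sat at z~20mm
    m=(abs(P[:,2]-.02)<.006)&(hsv[:,1]<60)&(P[:,0]>.4)&(P[:,0]<.9)&(abs(P[:,1])<.4)
    print(n,m.sum(),P[m].min(0),P[m].max(0),np.median(P[m],0))
print('side block px',onz(s,np.array([[411,281],[477,235],[390,287],[447,280]])/1.5,.021))
E
```

```text
side 722 [ 0.43510601 -0.23488659  0.01401997] [0.79985476 0.35237789 0.02593302] [ 0.56217063 -0.14437287  0.02015253]
scene 445 [ 0.42593733 -0.23676241  0.01405074] [0.80763902 0.35258229 0.02596192] [ 0.60161271 -0.13577541  0.02071989]
side block px [[ 0.56944088 -0.14335955  0.021     ]
 [ 0.51769766 -0.37904606  0.021     ]
 [ 0.59740532 -0.10477508  0.021     ]
 [ 0.50642236 -0.17932088  0.021     ]]
```

View pics/m.png

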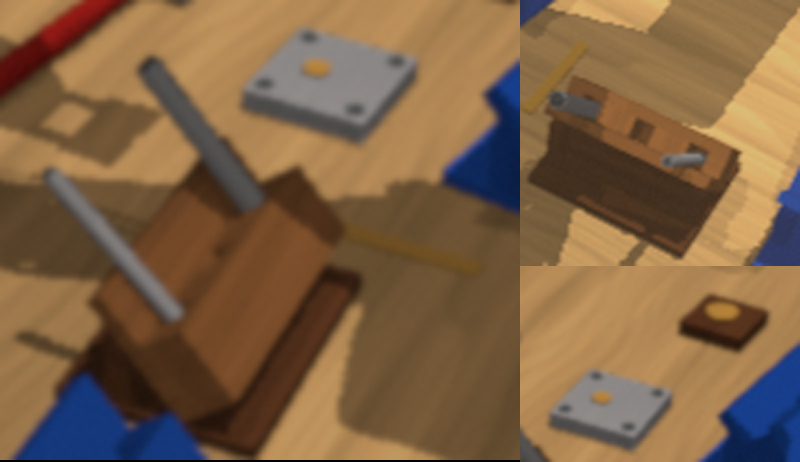

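View pics/wrist0.png

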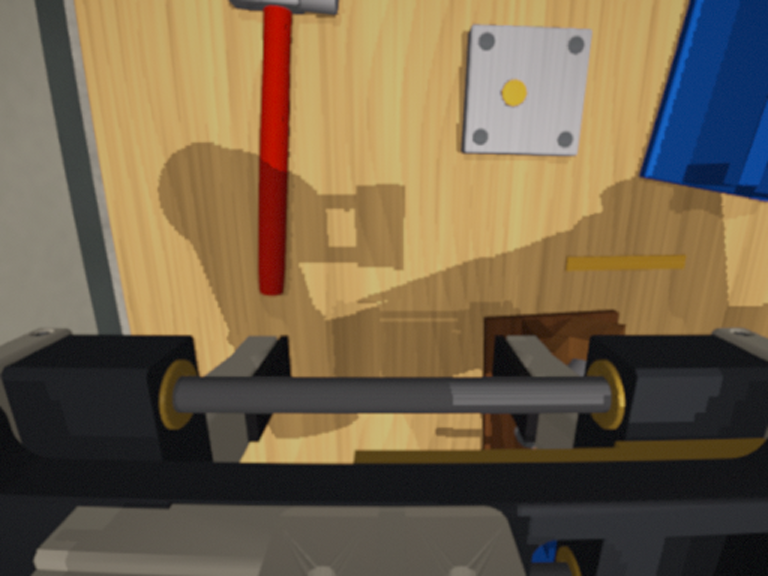

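```bash
python3 - <<'E'
from h import *
import pickle
from scipy.optimize import least_squares
s=pickle.load(open('side.pkl','rb')); c=pickle.load(open('scene.pkl','rb')); w=pickle.load(open('wrist.pkl','rb'))
def pts(f,poly):
    m=np.zeros(f['depth'].shape,np.uint8); cv2.fillPoly(m,[np.int32(np.round(poly))],1)
    hsv=cv2.cvtColor(f['color'],cv2.COLOR_RGB2HSV); m=(m>0)&(hsv[:,:,1]<90)&(f['depth']>0)
    v,u=np.nonzero(m); return np.c_[u,v],world(f,np.c_[u,v],f['depth'][v,u])
sp=np.array([[40,175],[55,163],[190,312],[172,325]])/4+[195,170]
cp=(np.array([[660,150],[708,142],[712,168],[664,172]])-[520,0])/2.8+[285,150]
P={}
for n,f,p in(('side',s,sp),('scene',c,cp)):
    uv,Q=pts(f,p); P[n]=Q; print(n,len(Q),Q.min(0).round(3),Q.max(0).round(3))
def fit(Q,r=.006):
    m=Q.mean(0); d0=np.array([.64,0,.77])
    def res(q):
        a=m+np.array([q[0],q[1],-.0]); d=d0+[q[2],q[3],0]; d/=np.linalg.norm(d)
        return np.linalg.norm(np.cross(Q-a,d),axis=1)-r
    best=None
    for g in ([0,0],[.005,0],[0,-.006],[0,.006],[-.005,0]):
        o=least_squares(res,g+[0,0],loss='soft_l1',f_scale=.002)
        # axis must be behind surface: choose min cost
        if best is None or o.cost<best.cost: best=o
    q=best.x; d=d0+[q[2],q[3],0]; d/=np.linalg.norm(d); a=m+[q[0],q[1],0]
    t=(Q-a)@d
    print('axis',d.round(4),'lean',np.degrees(np.arccos(d[2])).round(1),'az',np.degrees(np.arctan2(d[1],d[0])).round(1),'pt@z=.13',(a+d*(.13-a[2])/d[2]).round(4),'top',(a+d*np.percentile(t,99.5)).round(4),'t',t.min(),t.max(),'rms',np.sqrt((res(q)**2).mean()).round(4))
    return a,d
for k in P: fit(P[k])
fit(np.vstack(list(P.values())))
# block/disc
print('wrist disc/corners',onz(w,np.array([[513,93],[471,25],[590,30],[463,152],[575,155]])/1.5,np.r_[.023]).round(4))
# disc by color centroid in each
for n,f,box in(('side',s,(258,175,295,200)),('wrist',w,(315,20,390,100))):
    hsv=cv2.cvtColor(f['color'],cv2.COLOR_RGB2HSV);m=np.zeros(hsv.shape[:2],bool);x0,y0,x1,y1=box
    m[y0:y1,x0:x1]=hsv[y0:y1,x0:x1,1]>100
    l,N,st,ce=cv2.connectedComponentsWithStats(m.astype(np.uint8))[0:4]
    i=1+np.argmax(st[1:,4]); print(n,st[i] if 0 else N[N>0].size, st if 0 else '')
    k,lab,stt,cen=cv2.connectedComponentsWithStats(m.astype(np.uint8))
    for j in range(1,k):
        if stt[j,4]>25: print(n,stt[j],cen[j].round(1),onz(f,cen[j],.023).round(4))
# rack cloud
uv,Q=cloud(s); m=(Q[:,2]>.07)&(Q[:,2]<.12)&(Q[:,0]>.45)&(Q[:,0]<.85)&(Q[:,1]>-.05)&(Q[:,1]<.3);print('hi',Q[m].min(0),Q[m].max(0))
E
```

```text
side 257 [ 0.494  0.032 -0.003] [0.686 0.22  0.155]
scene 70 [0.473 0.194 0.04 ] [0.587 0.217 0.157]
axis [0.6876 0.0765 0.722 ] lean 43.8 az 6.3 pt@z=.13 [0.5624 0.2096 0.13  ] top [0.5825 0.2118 0.1512] t -0.05036894051445881 0.06896621309811421 rms 0.0592
axis [0.6959 0.0553 0.716 ] lean 44.3 az 4.5 pt@z=.13 [0.5629 0.2101 0.13  ] top [0.5862 0.2119 0.1539] t -0.0994753378958859 0.06151530029858277 rms 0.0016
axis [0.6908 0.0633 0.7203] lean 43.9 az 5.2 pt@z=.13 [0.5626 0.2096 0.13  ] top [0.5855 0.2117 0.1539] t -0.0907269286744874 0.07030306225148868 rms 0.0526
wrist disc/corners [[ 0.5729 -0.1423  0.023 ]
 [ 0.6103 -0.1929  0.023 ]
 [ 0.5132 -0.1908  0.023 ]
 [ 0.6127 -0.095   0.023 ]
 [ 0.515  -0.0933  0.023 ]]
side 243 
side [258 175  37  13 205] [274.9 178. ] [[ 0.588  -0.1897  0.023 ]]
wrist 296 
wrist [334  53  17  18 227] [342.5  61.4] [[ 0.5724 -0.143   0.023 ]]
wrist [386  70   4  30  69] [388.1  88.4] [[ 0.5108 -0.1117  0.023 ]]
hi [0.45006575 0.05414628 0.07001237] [0.55833128 0.29990655 0.11996303]
```

The wrist picture shows a small disc at (513,93) on the steel block, so I need the thin punch. That is the left bar at (310,320) in the side picture, and its bare end is thin compared with the thick one. The side and scene fits of its axis agree to about 1 mm. The lean of about 44° and the top at z≈0.154 fit the description. I'm moving above it.

Request:
play_rows(
  rows=[
    {"x":-11.4,"y":21,"z":2,"rz":-8.5},
    {"x":-11.4,"y":21,"z":2,"rz":-8.5},
    {"x":-11.4,"y":21,"z":2,"rz":-8.5},
    {"x":-11.4,"y":21,"z":2,"rz":-8.5},
    {"x":-11.4,"y":21,"z":2,"rz":-8.5},
    {"x":-11.4,"y":21,"z":2,"rz":-8.5},
    {"x":-11.4,"y":21,"z":2,"rz":-8.5},
    {"x":-11.4,"y":21,"z":2,"rz":-8.5},
    {"x":-11.4,"y":21,"z":2,"rz":-8.5},
    {"x":-11.4,"y":21,"z":2,"rz":-8.5},
    {},
    {},
  ],
  grip=70,
  force=50,
)

```text
$.rows[0]: bad value
```

```bash
python3 - <<'E'
from h import *
import pickle
f=grab('wrist'); pickle.dump(f,open('w1.pkl','wb')); save(f,'w1.png',k=1.5)
s=bot.sense(); print(s['clock'],s['tcp_pos'],s['ee_rot'].round(3),s['joint_pos'].round(1))
top=np.array([.585,.212,.154]);d=np.array([.692,.065,.719])
print(proj(f,[top,top-.035*d,top-.07*d])*1.5)
E
```

```text
0.2 [ 6.74708009e-01 -3.88458745e-05  2.26000474e-01] [[-0.    -1.    -0.001]
 [-1.     0.    -0.   ]
 [ 0.     0.001 -1.   ]] [ 16.5  20.6   0.7  -0.  -70.1 -16.5]
[[508.05721734 565.9785747 ]
 [529.102327   535.614273  ]
 [547.30003074 509.10620815]]
```

View pics/w1.png

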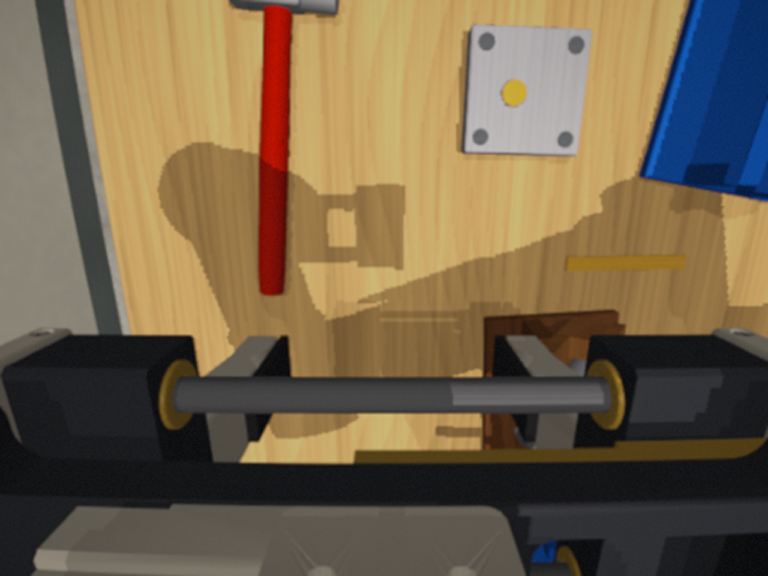

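The call was refused with a bad value in row 0, and the picture is unchanged. I'll retry with all six keys given.

Request:
play_rows(
  rows=[
    {"x":-11,"y":21,"z":2,"rx":0,"ry":0,"rz":-8.5},
  ],
  grip=70,
  force=50,
)

```text
clock: 0.32
tcp_pos: [0.6639, 0.0202, 0.2277]
ee_rot: [[-0.152, -0.988, -0.001], [-0.988, 0.152, -0.0], [0.001, 0.001, -1.0]]
ft_force: [0.3, 0.8, -0.8]
opening: 0.0824
```

Request:
play_rows(
  rows=[
    {"x":-11,"y":21,"z":2,"rx":0,"ry":0,"rz":-8.5},
    {"x":-11,"y":21,"z":2,"rx":0,"ry":0,"rz":-8.5},
    {"x":-11,"y":21,"z":2,"rx":0,"ry":0,"rz":-8.5},
    {"x":-11,"y":21,"z":2,"rx":0,"ry":0,"rz":-8.5},
    {"x":-11,"y":21,"z":2,"rx":0,"ry":0,"rz":-8.5},
    {"x":-12,"y":21,"z":2,"rx":0,"ry":0,"rz":-8.5},
    {"x":-12,"y":21,"z":2,"rx":0,"ry":0,"rz":-8.5},
    {"x":-12,"y":21,"z":2,"rx":0,"ry":0,"rz":-8.5},
    {"x":-12,"y":21,"z":2,"rx":0,"ry":0,"rz":-8.5},
    {"x":0,"y":0,"z":0,"rx":0,"ry":0,"rz":0},
    {"x":0,"y":0,"z":0,"rx":0,"ry":0,"rz":0},
  ],
)

```text
clock: 1.7
tcp_pos: [0.561, 0.2098, 0.2464]
ee_rot: [[-0.996, -0.09, -0.0], [-0.09, 0.996, -0.0], [0.0, -0.0, -1.0]]
ft_force: [0.1, -0.3, 0.1]
opening: 0.0702
```

```bash
python3 - <<'E'
from h import *
import pickle
f=grab('wrist'); pickle.dump(f,open('w1.pkl','wb')); 
s=bot.sense(); print(s['clock'],s['tcp_pos'],s['ee_rot'].round(3),s['joint_pos'].round(1),s['opening'])
top=np.array([.585,.212,.154]);d=np.array([.692,.065,.719])
p=proj(f,[top,top-.035*d,top-.07*d]); print(p*1.5)
for q in p: cv2.circle(f['color'],tuple(int(v) for v in q.round()),1,(255,0,0),-1)
save(f,'w1b.png',k=1.5)
E
```

```text
1.75 [0.56110541 0.20952706 0.24641181] [[-0.996 -0.089 -0.   ]
 [-0.089  0.996 -0.   ]
 [ 0.    -0.    -1.   ]] [  39.2   12.8   -7.6    0.   -69.7 -124.1] 0.07001492214155763
[[391.77035882 328.24049167]
 [391.573014   283.61195437]
 [391.39810076 244.1292918 ]]
```

View pics/w1b.png

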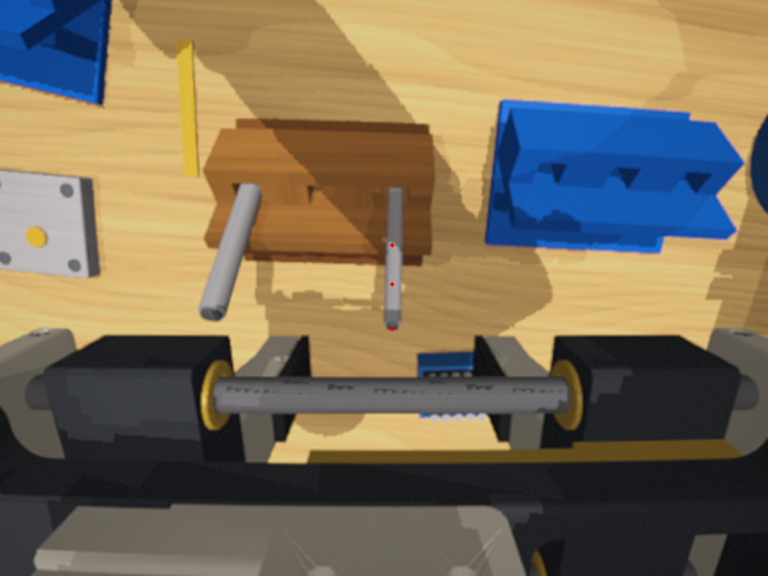

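The predicted axis dots at (392,244), (392,284) and (391,328) lie on the thin bar, with the last one on its struck end. The stroke down between the fingers is clear, so I'm descending and closing.

Request:
play_rows(
  rows=[
    {"x":0,"y":0,"z":-25,"rx":0,"ry":0,"rz":0},
    {"x":0,"y":0,"z":-25,"rx":0,"ry":0,"rz":0},
    {"x":0,"y":0,"z":-25,"rx":0,"ry":0,"rz":0},
    {"x":0,"y":0,"z":-25,"rx":0,"ry":0,"rz":0},
    {"x":0,"y":0,"z":-21,"rx":0,"ry":0,"rz":0},
    {"x":0,"y":0,"z":-15,"rx":0,"ry":0,"rz":0},
    {"x":0,"y":0,"z":0,"rx":0,"ry":0,"rz":0},
  ],
)

```text
clock: 2.62
tcp_pos: [0.5606, 0.2092, 0.1095]
ee_rot: [[-0.996, -0.087, -0.002], [-0.087, 0.996, -0.001], [0.002, -0.001, -1.0]]
ft_force: [0.6, 0.2, 0.6]
opening: 0.07
```

Request:
play_rows(
  rows=[
    {"x":0,"y":0,"z":0,"rx":0,"ry":0,"rz":0},
    {"x":0,"y":0,"z":0,"rx":0,"ry":0,"rz":0},
    {"x":0,"y":0,"z":0,"rx":0,"ry":0,"rz":0},
    {"x":0,"y":0,"z":0,"rx":0,"ry":0,"rz":0},
    {"x":0,"y":0,"z":0,"rx":0,"ry":0,"rz":0},
    {"x":0,"y":0,"z":0,"rx":0,"ry":0,"rz":0},
    {"x":0,"y":0,"z":0,"rx":0,"ry":0,"rz":0},
    {"x":0,"y":0,"z":0,"rx":0,"ry":0,"rz":0},
    {"x":0,"y":0,"z":0,"rx":0,"ry":0,"rz":0},
    {"x":0,"y":0,"z":0,"rx":0,"ry":0,"rz":0},
  ],
  grip=0,
  force=50,
)

```text
clock: 3.88
tcp_pos: [0.5609, 0.2099, 0.1105]
ee_rot: [[-0.996, -0.087, -0.0], [-0.087, 0.996, -0.0], [0.0, -0.0, -1.0]]
ft_force: [0.4, -0.0, -0.5]
opening: 0.0107
```

It gripped at an opening of 10.7 mm against a 12 mm bar. Now I pull along the bar axis.

Request:
play_rows(
  rows=[
    {"x":4,"y":0.4,"z":4.2,"rx":0,"ry":0,"rz":0},
    {"x":7,"y":0.6,"z":7.3,"rx":0,"ry":0,"rz":0},
    {"x":7,"y":0.6,"z":7.3,"rx":0,"ry":0,"rz":0},
    {"x":7,"y":0.6,"z":7.3,"rx":0,"ry":0,"rz":0},
    {"x":7,"y":0.6,"z":7.3,"rx":0,"ry":0,"rz":0},
    {"x":7,"y":0.6,"z":7.3,"rx":0,"ry":0,"rz":0},
    {"x":7,"y":0.6,"z":7.3,"rx":0,"ry":0,"rz":0},
    {"x":7,"y":0.6,"z":7.3,"rx":0,"ry":0,"rz":0},
    {"x":0,"y":0,"z":0,"rx":0,"ry":0,"rz":0},
  ],
)

```text
clock: 5.0
tcp_pos: [0.6149, 0.2148, 0.1665]
ee_rot: [[-0.996, -0.087, 0.001], [-0.087, 0.996, 0.001], [-0.001, 0.0, -1.0]]
ft_force: [0.1, -0.3, -1.0]
opening: 0.0109
```

```bash
python3 - <<'E'
from h import *
import pickle
a=grab('side');b=grab('scene'); pickle.dump((a,b),open('p2.pkl','wb'))
A=cv2.resize(a['color'][150:290,180:320,::-1],(400,400),interpolation=cv2.INTER_CUBIC)
B=cv2.resize(b['color'][110:250,260:400,::-1],(400,400),interpolation=cv2.INTER_CUBIC)
cv2.imwrite('pics/m2.png',np.hstack([A,B]))
E
```

```text
(no output)
```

View pics/m2.png

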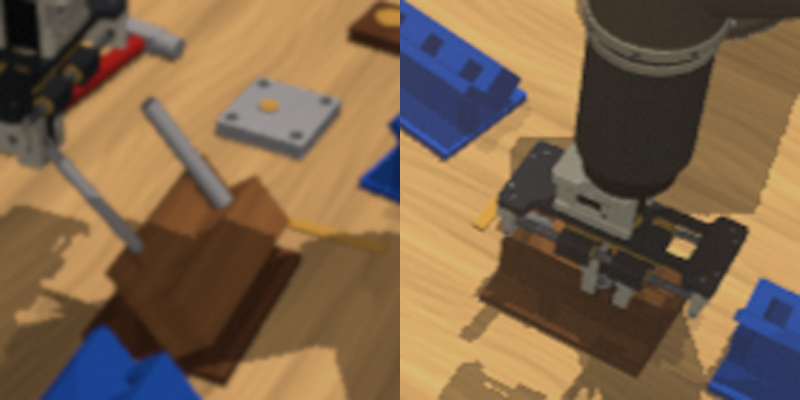

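The bar's ball end, at (137,245) in the left crop, is out of the roofed part, and the thick punch and disc haven't moved. Next I lift, then turn it upright.

Request:
play_rows(
  rows=[
    {"x":0,"y":0,"z":12,"rx":0,"ry":0,"rz":0},
    {"x":0,"y":0,"z":20,"rx":0,"ry":0,"rz":0},
    {"x":0,"y":0,"z":20,"rx":0,"ry":0,"rz":0},
    {"x":0,"y":0,"z":20,"rx":0,"ry":0,"rz":0},
    {"x":0,"y":0,"z":20,"rx":0,"ry":0,"rz":0},
    {"x":0,"y":0,"z":20,"rx":0,"ry":0,"rz":0},
    {"x":0,"y":0,"z":18,"rx":0,"ry":0,"rz":0},
  ],
)

```text
clock: 5.98
tcp_pos: [0.6139, 0.2146, 0.2974]
ee_rot: [[-0.996, -0.087, 0.001], [-0.087, 0.996, 0.0], [-0.001, 0.0, -1.0]]
ft_force: [0.1, -0.0, -0.6]
opening: 0.0107
```

Request:
play_rows(
  rows=[
    {"x":0,"y":0,"z":0,"rx":0.3,"ry":-3,"rz":0},
    {"x":0,"y":0,"z":0,"rx":0.5,"ry":-5.2,"rz":0},
    {"x":0,"y":0,"z":0,"rx":0.5,"ry":-5.2,"rz":0},
    {"x":0,"y":0,"z":0,"rx":0.5,"ry":-5.2,"rz":0},
    {"x":0,"y":0,"z":0,"rx":0.5,"ry":-5.2,"rz":0},
    {"x":0,"y":0,"z":0,"rx":0.5,"ry":-5.2,"rz":0},
    {"x":0,"y":0,"z":0,"rx":0.5,"ry":-5.2,"rz":0},
    {"x":0,"y":0,"z":0,"rx":0.5,"ry":-5.2,"rz":0},
    {"x":0,"y":0,"z":0,"rx":0.4,"ry":-4,"rz":0},
    {"x":0,"y":0,"z":0,"rx":0,"ry":0,"rz":0},
  ],
)

```text
clock: 7.22
tcp_pos: [0.6196, 0.2024, 0.324]
ee_rot: [[-0.756, -0.11, 0.645], [-0.079, 0.994, 0.078], [-0.65, 0.008, -0.76]]
ft_force: [-0.5, -0.5, -1.5]
opening: 0.0107
```

```bash
cat > bar.py <<'E'
from h import *
import pickle,sys
from scipy.optimize import least_squares
s=bot.sense(); R=s['ee_rot']; g=s['tcp_pos']-R[:,2]*bot.pinch_z
print(s['clock'],'tcp',s['tcp_pos'].round(4),'grasp',g.round(4),'q',s['joint_pos'].round(1),'f',s['ft_force'].round(1),s['opening'])
n_=sys.argv[1]; ims=[]; allQ=[]
for n in('side','scene'):
    f=grab(n); pickle.dump(f,open(n+n_+'.pkl','wb'))
    uv,Q=cloud(f)
    hsv=cv2.cvtColor(f['color'],cv2.COLOR_RGB2HSV)[uv[:,1],uv[:,0]]
    m=(np.hypot(*(Q-g)[:,:2].T)<.03)&(Q[:,2]<g[2]-.028)&(Q[:,2]>g[2]-.16)&(hsv[:,1]<110)&(Q[:,2]>.03)
    print(n,m.sum(),Q[m].min(0).round(3) if m.any() else '',Q[m].max(0).round(3) if m.any() else '')
    allQ.append(Q[m])
    c=proj(f,[g-[0,0,.05]])[0].astype(int); y0=max(0,c[1]-60);x0=max(0,c[0]-60)
    ims.append(cv2.resize(f['color'][y0:y0+120,x0:x0+120,::-1],(400,400),interpolation=cv2.INTER_CUBIC)); print(n,'crop org',x0,y0,'scale',round(400/120,3))
cv2.imwrite('pics/bar%s.png'%n_,np.hstack(ims))
def fit(Q):
    m=np.array([g[0],g[1],g[2]-.06])
    res=lambda q:np.linalg.norm(np.cross(Q-m-[q[0],q[1],0],np.array([q[2],q[3],1])/np.sqrt(1+q[2]**2+q[3]**2)),axis=1)-.006
    o=least_squares(res,[0,0,0,0],loss='soft_l1',f_scale=.001);q=o.x
    d=np.array([q[2],q[3],1]);d/=np.linalg.norm(d);a=m+[q[0],q[1],0];t=(Q-a)@d
    print('d',d.round(4),'tilt',np.degrees(np.arccos(d[2])).round(2),'ball',(a+d*np.percentile(t,.5)).round(4),'at grasp h',(a+d*.06/d[2]).round(4),'medres',np.median(abs(res(q))).round(4))
for Q in allQ+[np.vstack(allQ)]:
    if len(Q)>20: fit(Q)
E
python3 bar.py A
```

```text
7.225 tcp [0.6196 0.2024 0.324 ] grasp [0.6074 0.201  0.3382] q [  38.    -5.1  -47.1   60.2  -22.8 -173.6] f [-0.5 -0.5 -1.5] 0.010696304070612575
side 172 [0.594 0.196 0.214] [0.61  0.209 0.31 ]
side crop org 135 97 scale 3.333
scene 121 [0.599 0.196 0.213] [0.615 0.209 0.31 ]
scene crop org 274 115 scale 3.333
d [ 0.0445 -0.0093  0.999 ] tilt 2.6 ball [0.602  0.2009 0.2168] at grasp h [0.6074 0.1998 0.3382] medres 0.0009
d [ 0.0675 -0.0147  0.9976] tilt 3.96 ball [0.6014 0.2023 0.2146] at grasp h [0.6097 0.2004 0.3382] medres 0.0007
d [ 0.0573 -0.0083  0.9983] tilt 3.32 ball [0.6018 0.2015 0.2146] at grasp h [0.6089 0.2005 0.3382] medres 0.0009
```

View pics/barA.png

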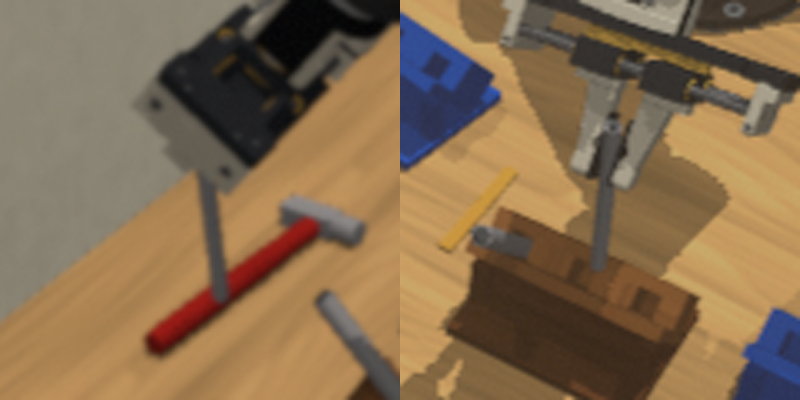

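The crop shows the bar nearly upright, about 3° off, with the ball end at (220,298) in the left half. Joint 6 is at its range limit, so that turn was cut short. Moving toward the block relieves joint 6, so I'll translate first and finish the turn there. The ball is at z≈0.21, above the thick punch at about 0.16.

Request:
play_rows(
  rows=[
    {"x":0,"y":-12,"z":0,"rx":0,"ry":0,"rz":0},
    {"x":-1,"y":-20,"z":0,"rx":0,"ry":0,"rz":0},
    {"x":-2,"y":-25,"z":0,"rx":0,"ry":0,"rz":0},
    {"x":-3,"y":-25,"z":0,"rx":0,"ry":0,"rz":0},
    {"x":-3,"y":-25,"z":0,"rx":0,"ry":0,"rz":0},
    {"x":-3,"y":-25,"z":0,"rx":0,"ry":0,"rz":0},
    {"x":-3,"y":-25,"z":0,"rx":0,"ry":0,"rz":0},
  ],
)

```text
clock: 8.2
tcp_pos: [0.6042, 0.0455, 0.3218]
ee_rot: [[-0.758, -0.111, 0.643], [-0.08, 0.994, 0.078], [-0.647, 0.007, -0.762]]
ft_force: [1.1, 0.2, -0.7]
opening: 0.011
```

Request:
play_rows(
  rows=[
    {"x":-3,"y":-25,"z":0,"rx":0,"ry":0,"rz":0},
    {"x":-3,"y":-25,"z":0,"rx":0,"ry":0,"rz":0},
    {"x":-3,"y":-25,"z":0,"rx":0,"ry":0,"rz":0},
    {"x":-3,"y":-25,"z":0,"rx":0,"ry":0,"rz":0},
    {"x":-3,"y":-25,"z":0,"rx":0,"ry":0,"rz":0},
    {"x":0,"y":-25,"z":0,"rx":0,"ry":0,"rz":0},
    {"x":0,"y":-20,"z":0,"rx":0,"ry":0,"rz":0},
    {"x":0,"y":-15,"z":0,"rx":0,"ry":0,"rz":0},
    {"x":0,"y":0,"z":0,"rx":0,"ry":0,"rz":0},
    {"x":0,"y":0,"z":0,"rx":0,"ry":0,"rz":0},
  ],
)

```text
clock: 9.45
tcp_pos: [0.5893, -0.1383, 0.3218]
ee_rot: [[-0.758, -0.111, 0.643], [-0.08, 0.994, 0.078], [-0.647, 0.008, -0.762]]
ft_force: [-0.1, -0.0, -1.9]
opening: 0.011
```

```bash
python3 bar.py B; python3 -c "
from h import *
print(bot.sense()['ee_rot'].round(4))"
```

```text
9.45 tcp [ 0.5893 -0.1383  0.3218] grasp [ 0.5772 -0.1398  0.3361] q [  4.   -8.8 -30.4  -4.  -28.1 -84.9] f [-0.1 -0.  -1.9] 0.01097110976728055
side 128 [ 0.563 -0.146  0.216] [ 0.58  -0.131  0.307]
side crop org 213 45 scale 3.333
scene 97 [ 0.571 -0.142  0.217] [ 0.583 -0.13   0.307]
scene crop org 168 52 scale 3.333
d [ 0.0679 -0.0351  0.9971] tilt 4.38 ball [ 0.5697 -0.1383  0.2164] at grasp h [ 0.5778 -0.1425  0.3361] medres 0.0013
d [ 0.0686 -0.0015  0.9976] tilt 3.94 ball [ 0.5695 -0.1373  0.2172] at grasp h [ 0.5777 -0.1374  0.3361] medres 0.0011
d [ 0.0673 -0.0193  0.9975] tilt 4.02 ball [ 0.5699 -0.1377  0.2169] at grasp h [ 0.5779 -0.14    0.3361] medres 0.0013
[[-0.7576 -0.1124  0.6429]
 [-0.0809  0.9936  0.0784]
 [-0.6476  0.0074 -0.7619]]
```

The fit gives a tilt of about 4°, mostly in x. I'm finishing the turn, centring, and lowering to about 35 mm above the disc.

Request:
play_rows(
  rows=[
    {"x":0,"y":-2,"z":0,"rx":-0.1,"ry":-1.3,"rz":0},
    {"x":-2,"y":-2,"z":0,"rx":-0.1,"ry":-1.3,"rz":0},
    {"x":-2.5,"y":-1,"z":-5,"rx":-0.1,"ry":-1.3,"rz":0},
    {"x":0,"y":0,"z":-15,"rx":0,"ry":0,"rz":0},
    {"x":0,"y":0,"z":-20,"rx":0,"ry":0,"rz":0},
    {"x":0,"y":0,"z":-20,"rx":0,"ry":0,"rz":0},
    {"x":0,"y":0,"z":-20,"rx":0,"ry":0,"rz":0},
    {"x":0,"y":0,"z":-20,"rx":0,"ry":0,"rz":0},
    {"x":0,"y":0,"z":-20,"rx":0,"ry":0,"rz":0},
    {"x":0,"y":0,"z":-18,"rx":0,"ry":0,"rz":0},
    {"x":0,"y":0,"z":-12,"rx":0,"ry":0,"rz":0},
    {"x":0,"y":0,"z":0,"rx":0,"ry":0,"rz":0},
  ],
)

```text
clock: 11.05
tcp_pos: [0.5846, -0.1439, 0.1708]
ee_rot: [[-0.713, -0.111, 0.692], [-0.083, 0.994, 0.073], [-0.696, -0.005, -0.718]]
ft_force: [0.5, 0.3, -0.6]
opening: 0.011
```

```bash
python3 bar.py C; python3 -c "
from h import *
print(bot.sense()['ee_rot'].round(4)); import pickle
f=grab('wrist'); pickle.dump(f,open('w3.pkl','wb'))
a=cv2.imread('pics/barC.png'); b=cv2.resize(f['color'][:,:,::-1],(267,200))
o=np.zeros((600,800,3),np.uint8); o[:400]=a; o[400:,:267]=b; cv2.imwrite('pics/C.png',o)"
```

```text
11.05 tcp [ 0.5846 -0.1439  0.1708] grasp [ 0.5716 -0.1453  0.1843] q [ -0.9   1.5 -36.1 -29.7  -9.8 -55.3] f [ 0.5  0.3 -0.6] 0.011031294047703843
side 104 [ 0.565 -0.15   0.06 ] [ 0.577 -0.135  0.156]
side crop org 214 93 scale 3.333
scene 86 [ 0.569 -0.149  0.059] [ 0.583 -0.135  0.156]
scene crop org 171 91 scale 3.333
d [-0.0148 -0.0016  0.9999] tilt 0.85 ball [ 0.5736 -0.1462  0.0613] at grasp h [ 0.5718 -0.1464  0.1843] medres 0.0015
d [-0.0206 -0.0051  0.9998] tilt 1.22 ball [ 0.5737 -0.1435  0.0605] at grasp h [ 0.5711 -0.1441  0.1843] medres 0.0012
d [-0.0226  0.0053  0.9997] tilt 1.33 ball [ 0.5742 -0.145   0.0604] at grasp h [ 0.5714 -0.1444  0.1843] medres 0.0016
[[-0.7118 -0.1114  0.6935]
 [-0.0839  0.9938  0.0735]
 [-0.6974 -0.0059 -0.7167]]
```

View pics/C.png

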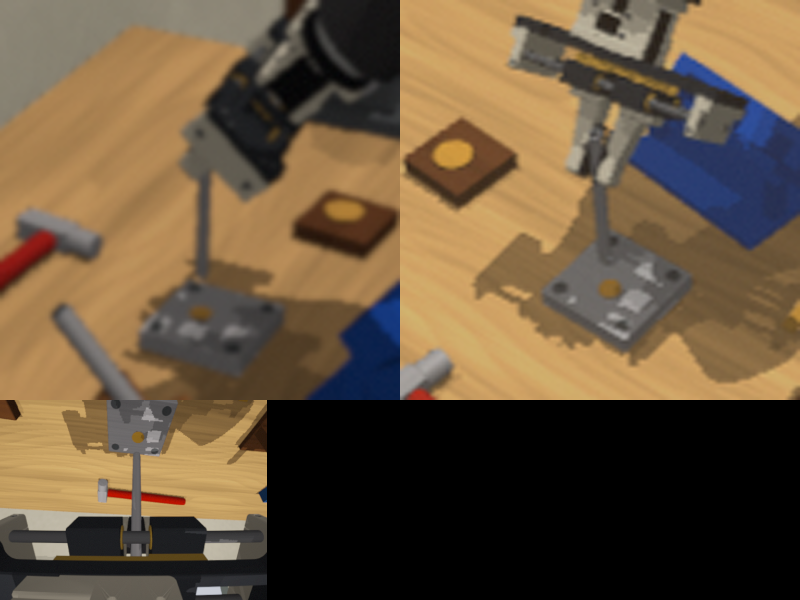

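```bash
python3 - <<'E'
from h import *
import pickle
s=pickle.load(open('sideC.pkl','rb'));c=pickle.load(open('sceneC.pkl','rb'));w=pickle.load(open('w3.pkl','rb'))
sh=lambda f:6e-3*f['mtx'][0][0]/((np.array([.573,-.145,.06])-f['tw'])@f['Rw'][:,2])
A=[]
for f,uv in((s,[274.3,175.8]),(c,[232.8,169.6])):
    r=(ray(f,[[uv[0],uv[1]-sh(f)]])@f['Rw'].T)[0]; r/=np.linalg.norm(r); A.append((f['tw'],r)); print('shift',sh(f))
M=sum(np.eye(3)-np.outer(r,r) for o,r in A);b=sum((np.eye(3)-np.outer(r,r))@o for o,r in A)
p=np.linalg.solve(M,b);print('ball centre',p,'bottom z',p[2]-.006)
for o,r in A:print('miss',np.linalg.norm(np.cross(p-o,r)))
for n,f,box in(('side',s,(262,180,288,193)),('scene',c,(225,172,243,184)),('wrist',w,(230,50,290,95))):
    h=cv2.cvtColor(f['color'],cv2.COLOR_RGB2HSV);m=np.zeros(h.shape[:2],np.uint8);x0,y0,x1,y1=box
    m[y0:y1,x0:x1]=(h[y0:y1,x0:x1,1]>110)
    k,l,st,ce=cv2.connectedComponentsWithStats(m)
    for j in range(1,k):
        if st[j,4]>8:print(n,st[j],ce[j].round(1),onz(f,ce[j],.023).round(4))
E
```

```text
shift 2.019120544592784
shift 2.000917409953675
ball centre [ 0.57098754 -0.14432702  0.06665416] bottom z 0.06065415843829274
miss 0.0013091038369805158
miss 0.0013091038369806216
side [262 180   4   4  10] [263. 181.] [[ 0.6133 -0.1577  0.023 ]]
side [271 185   6   4  19] [273.6 186.4] [[ 0.5714 -0.1446  0.023 ]]
scene [231 175   6   5  26] [233.5 177. ] [[ 0.5714 -0.1438  0.023 ]]
wrist [253  61  23  22 402] [264.2  71.3] [[ 0.5713 -0.1435  0.023 ]]
```

The disc centre measures (0.5714, -0.144) from three cameras, and the ball bottom is at about (0.573, -0.145, 0.0605). A final small trim is left.

Request:
play_rows(
  rows=[
    {"x":0,"y":0.4,"z":-2,"rx":0,"ry":0.4,"rz":0},
    {"x":0,"y":0.4,"z":-3,"rx":0,"ry":0.4,"rz":0},
    {"x":0,"y":0,"z":-3,"rx":0,"ry":0.3,"rz":0},
    {"x":0,"y":0,"z":-3,"rx":0,"ry":0,"rz":0},
    {"x":0,"y":0,"z":-1.5,"rx":0,"ry":0,"rz":0},
    {"x":0,"y":0,"z":0,"rx":0,"ry":0,"rz":0},
    {"x":0,"y":0,"z":0,"rx":0,"ry":0,"rz":0},
    {"x":0,"y":0,"z":0,"rx":0,"ry":0,"rz":0},
    {"x":0,"y":0,"z":0,"rx":0,"ry":0,"rz":0},
  ],
)

```text
clock: 12.32
tcp_pos: [0.585, -0.1427, 0.1599]
ee_rot: [[-0.725, -0.112, 0.68], [-0.084, 0.994, 0.074], [-0.684, -0.003, -0.73]]
ft_force: [-0.1, -0.8, -1.5]
opening: 0.0108
```

```bash
python3 bar.py D; python3 -c "
from h import *
s=bot.sense();print(s['ee_rot'].round(4),s['joint_velocities'].round(2))"
```

```text
12.325 tcp [ 0.585  -0.1427  0.1599] grasp [ 0.5722 -0.1441  0.1736] q [ -0.7   2.6 -36.1 -29.7  -9.6 -55.3] f [-0.1 -0.8 -1.5] 0.010811728634629513
side 111 [ 0.564 -0.149  0.049] [ 0.577 -0.135  0.145]
side crop org 214 97 scale 3.333
scene 80 [ 0.569 -0.147  0.053] [ 0.58  -0.135  0.142]
scene crop org 171 94 scale 3.333
d [ 0.0254 -0.0167  0.9995] tilt 1.74 ball [ 0.5701 -0.1435  0.0503] at grasp h [ 0.5733 -0.1455  0.1736] medres 0.0012
d [3.000e-04 5.670e-02 9.984e-01] tilt 3.25 ball [ 0.5715 -0.1454  0.053 ] at grasp h [ 0.5715 -0.1385  0.1736] medres 0.0013
d [0.0127 0.0169 0.9998] tilt 1.21 ball [ 0.5709 -0.1446  0.0512] at grasp h [ 0.5725 -0.1425  0.1736] medres 0.0014
[[-0.7247 -0.1119  0.6799]
 [-0.084   0.9937  0.0741]
 [-0.6839 -0.0035 -0.7295]] [-0.04  0.02  0.02 -0.    0.05  0.12]
```

View pics/barD.png

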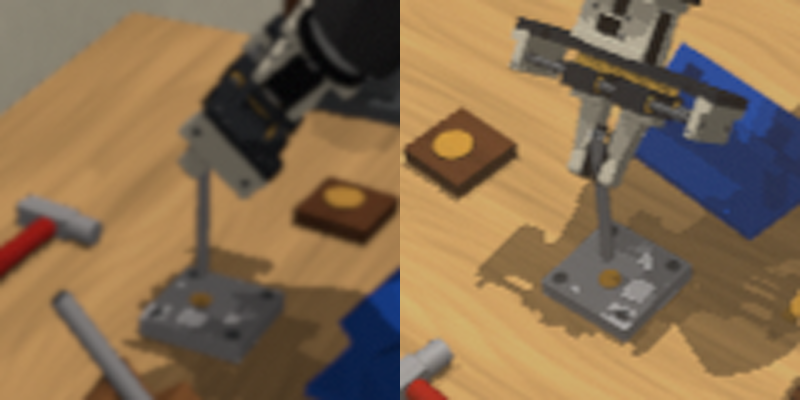

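Averaging the fits, about 0.6° of tilt remains and the gap is about 26 mm, so I make one small trim and hand in.

Request:
play_rows(
  rows=[
    {"x":-0.3,"y":0,"z":-0.5,"rx":0,"ry":-0.3,"rz":0},
    {"x":-0.3,"y":0,"z":-0.5,"rx":0,"ry":-0.3,"rz":0},
    {"x":0,"y":0,"z":0,"rx":0,"ry":0,"rz":0},
    {"x":0,"y":0,"z":0,"rx":0,"ry":0,"rz":0},
    {"x":0,"y":0,"z":0,"rx":0,"ry":0,"rz":0},
    {"x":0,"y":0,"z":0,"rx":0,"ry":0,"rz":0},
    {"x":0,"y":0,"z":0,"rx":0,"ry":0,"rz":0},
    {"x":0,"y":0,"z":0,"rx":0,"ry":0,"rz":0},
  ],
)

```text
clock: 13.42
tcp_pos: [0.5844, -0.1426, 0.1588]
ee_rot: [[-0.718, -0.112, 0.687], [-0.084, 0.994, 0.074], [-0.691, -0.005, -0.722]]
ft_force: [0.6, 0.7, -2.0]
opening: 0.0109
```

```bash
python3 bar.py E; python3 -c "
from h import *
s=bot.sense();print(s['ee_rot'].round(4),s['joint_velocities'].round(2)); print(bot.close_job())"
```

```text
13.425 tcp [ 0.5844 -0.1426  0.1588] grasp [ 0.5714 -0.144   0.1724] q [ -1.6   2.7 -35.4 -32.8 -10.  -51.6] f [ 0.6  0.7 -2. ] 0.010876944754288334
side 107 [ 0.564 -0.154  0.049] [ 0.576 -0.133  0.144]
side crop org 214 97 scale 3.333
scene 82 [ 0.568 -0.147  0.05 ] [ 0.58  -0.134  0.144]
scene crop org 171 94 scale 3.333
d [-0.0102  0.0121  0.9999] tilt 0.91 ball [ 0.5723 -0.1458  0.0494] at grasp h [ 0.571  -0.1443  0.1724] medres 0.0013
d [-0.0084  0.0464  0.9989] tilt 2.7 ball [ 0.5726 -0.1454  0.0505] at grasp h [ 0.5715 -0.1397  0.1724] medres 0.0009
d [-0.0084  0.0339  0.9994] tilt 2.0 ball [ 0.5726 -0.1457  0.0495] at grasp h [ 0.5715 -0.1415  0.1724] medres 0.0012
[[-0.7175 -0.1119  0.6875]
 [-0.084   0.9937  0.074 ]
 [-0.6914 -0.0046 -0.7224]] [-0.04 -0.07 -0.05 -0.   -0.01  0.01]
the job is handed in; nothing more can be done
None
```

The small disc lies on the steel block, so I took the thin punch, which was the left bar in the wooden rack. I drew it out along its axis, turned it upright and handed the job in at 13.4 s, still holding it still over the disc.

- **Position:** the last checks put the ball end at about (0.5725, -0.1455, 0.049), against a disc centre of (0.5714, -0.144) and a disc top at 0.023. That is a gap of about 26 mm and roughly 2 mm off centre.
- **Contact and bystanders:** no contact force showed on the arm. The thick punch, the discs, the hammer and the blue racks looked unmoved in the last pictures I viewed, which were taken just before the final 1 mm trim.
- **Disagreement on tilt:** the final fits differ. The side camera gives 0.9° and the scene camera 2.7° (mostly sideways). The sideways part disagrees with the jaw geometry, which puts the punch under 1° from vertical in that direction, so I took it as depth noise and did not correct it.
- **Failed along the way:** the first move call was refused until each row carried all six keys, and the first turn was cut short at joint 6's limit. I finished the turn over the block.

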